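Drain the burnishing balls from a tipping polisher bowl past a hold-back card

ROBOT

A 6-joint arm with a two-finger parallel gripper is mounted at the origin on the work surface. World frame = base frame: x ahead of the robot, y to its left, z up, the work surface at z = 0. Lengths are in m, angles in rad, forces in N, time in s.
With the tool pointing down it reaches from about 0.425 to 0.925 m from the base axis. Payload 12.5 kg.
Tool frame: the origin (TCP) lies midway between the tips of the shut fingers; the grasp point (between the pads) lies 19 mm behind it; z points along the fingers, y is the direction in which the jaws open and shut (so a half turn about z gives the same grasp; the last joint's range is limited). The gripper opens to 85 mm and grips with 20 to 120 N. Pads are 22 mm wide; open, the fingers measure 114 mm over their backs; the gripper's body (76 mm by 85 mm) begins 54 mm behind the grasp point. The pads swing forward as they close: fully open they stand 13 mm farther back than shut.
Start: joints at [1.177, 0.491, 1.559, -0, 1.092, -0.106], TCP at [0.177, 0.599, 0.231] pointing down, gripper open.
Joint ranges: [-3.1, 3.1], [-0.84, 2.19], [0.05, 2.79], [-1.13, 4.28], [0.06, 2.93], [-2.69, 2.69]. Speed limits (rad/s): [2.22, 2.22, 2.79, 3.14, 3.14, 3.14].

INTERFACE

Orientations are given as [roll, pitch, yaw] about the fixed x, y, z axes, in that order (R = Rz(yaw) Ry(pitch) Rx(roll)).
In Python, from cell import * gives the robot as it stands. The module is installed in compiled form; this text tells all that it offers.
- The arm moves only by the tool play_rows, never from a script. Its argument "targets" is a list of rows, each a list of 2 entries, a list of its own where there are three numbers: the shift along the tool's x, y, z in units of 50 mm (1.0 is 50 mm), then the turn, a rotation vector about the tool's x, y, z in units of 5 degrees (1.0 is 5 degrees). In form: [[[tx, ty, tz], [wx, wy, wz]], ...]. A call has 1 to 8 rows; each row is the pose to reach, as a shift and turn from the pose commanded when the call began, along the tool's axes at that moment; what a row does not reach only later rows make up. A row lasts 1/10 s, in which the tool goes at most 50 mm and 8.59 degrees, less where a joint would pass 70% of its speed; a pose out of reach is approached as far as the arm can. A call with a gripper value outside its range is refused whole. "grip" is the gripper's target within -1 to 1 (fully open at 1, half-way at 0, shut at -1), set as the call begins (left out, the last holds). The fingers move at their own pace and stop on an object; the grip force is fixed at half the most. Time passes only in rows, so rows that repeat a pose let the fingers close. It gives the time, the measured TCP pose, the force and the opening at its end, in the units of the state.
- sense(): the state, without advancing time (a new reading comes with each control period).
- get_image(name): name is "scene" or "side" or "wrist"; returns (picture, depth): 480x640x3 uint8, red, green, blue; 480x640 float32, m along the optical axis (not along the pixel's ray), 0 where there is no reading.
- calibration(name): a dict with "fx", "fy", "cx", "cy" (pixels), "k1" (the pictures are not rectified: a ray, as slopes to the right and down, at radius r is drawn at 1 + k1 r^2 times it, then the intrinsics apply), "T" (4x4, takes a point from camera to world coordinates). Camera axes: x right, y up, looking along -z (the intrinsics and any distortion apply to the point x, -y, -z); pixel columns grow to the right and rows downward; lengths in m; the calibration is good to about 2 mm. A picture is of the moment at which its call begins: read the wrist's pose just before it. calibration takes no time and is no camera call; for the wrist camera it gives the pose at the moment of the call.
- sign_off(): hands the job in, once; it reports no verdict.
The state is a dict: "clock": time; "joint_positions": joint angles; "qd": joint speeds; "effort": joint torques, N m; "ee_pos": TCP position; "tcp_rot": TCP orientation; "force": force on the tool from outside, world axes, zero at the start; "wrist_torque": the same for the moment, N m; "grip_width": finger opening in m.
Only numpy, scipy, OpenCV 4.12 (cv2) and the standard library are available. Lean on these libraries where they do the work, as an engineer would, in place of code of your own. Each camera call takes 0.05 s, during which the arm holds its last target.

TASK

Empty the small burnishing balls out of the polisher's bowl into the tray, but keep the round silver box in the bowl: take the card by its bar handle, lay it flat over the bowl's mouth with the handle edge towards the lip so that only a gap wide enough for the balls stays open there, and press it down to tip the bowl until all the balls have run out. Then let the bowl come back upright and lay the card flat in the middle of its cork mat, handle up, leaving the pliers, jar and bangle beside it where they are.

Things in the scene. Friction and masses are not known exactly. Their poses are not given: they have to be found in the camera images.
- stand: The fixed fork stand of a bench polisher, 330 mm long (x) by 350 mm wide (y): two foot rails, two uprights and a low control housing at its +x end. Origin on the bench midway between the uprights, z up; -x is the pouring side, y runs along the level tipping axis, 155 mm above this origin. The uprights stand 138 to 162 mm to either side (y) and reach 185 mm above the bench.
- bowl (a joint): Tip angle of the steel bowl, rad: 0 upright, growing as the lip (-x) goes down, to a stop at 0.78. Its motor's weight swings it back to 0 when left alone, damped; pressing square on the rim 43 mm lipward of the axis, holding it at the stop takes about 9 N. The balls start to run out at about 0.55 and are all out after about 2 s at the stop.
- rim (a point): Centre of the bowl's mouth, in the plane of its rim; turns with the bowl. x points away from the lip (the lip is 115 mm along its -x), y along the tipping axis, z out of the mouth. The tipping axis passes 15 mm below it (in -z). The rim is round, flat on top, 230 mm outer diameter, 3 mm wall; the wall is a cone that rises at 30 degrees from a flat floor 90 mm across; the mouth is 40 mm deep.
- card: The hold-back card: a loose flat aluminium plate 100 mm (x) by 200 mm (y) by 4 mm with a wooden bar handle standing on two brass posts, 0.16 kg. Origin under the centre of the plate; z up through the handle. It lies flat on the cork mat, handle up. The straight edge nearest the handle (at x = -50 mm) is the edge that faces the gap.
- card_bar (a point): Middle of the card's bar handle: a round bar 18 mm in diameter and 110 mm long, along the card's y; 32 mm from the plate's centre towards -x (18 mm behind the edge) and 38 mm above the plate's underside. The posts are 47 mm to either side.
- card_edge (a point): Middle of the card's edge nearest the handle, on the underside of the plate (card x = -50 mm).
- mat: Fixed cork mat, 150 mm (x) by 240 mm (y), 6 mm thick, on which the card lies. Origin under its centre, on the bench.
- tray: Fixed open wooden tray with felt floor under the lip, 170 mm (x) by 220 mm (y) by 45 mm high, walls and floor 6 mm. Origin under its centre, on the bench.
- pillbox: The polished round silver box (lid shut) standing in the bowl: 44 mm across, 34 mm tall, slippery; origin under its centre, z up through its lid. With the card's edge 40 to 65 mm in from the lip the balls can leave the tipped bowl and the box cannot.
- ball1: One of five white porcelain burnishing balls in the bowl, 18 mm in diameter; origin at its centre. They are slippery and roll freely.
- ball2: One of five white porcelain burnishing balls in the bowl, 18 mm in diameter; origin at its centre. They are slippery and roll freely.
- ball3: One of five white porcelain burnishing balls in the bowl, 18 mm in diameter; origin at its centre. They are slippery and roll freely.
- ball4: One of five white porcelain burnishing balls in the bowl, 18 mm in diameter; origin at its centre. They are slippery and roll freely.
- ball5: One of five white porcelain burnishing balls in the bowl, 18 mm in diameter; origin at its centre. They are slippery and roll freely.
- pliers: Bystander: pliers with black grips, 150 mm long.
- jar: Bystander: closed jar, 60 mm across, 85 mm tall.
- bangle: Bystander: plain silver bangle lying flat, 68 mm across.

How it is judged:
On the way:
1. the bowl is tipped by more than 0.6 rad with the card lying over its mouth: the middle of the handle edge within 12 mm of the rim's plane and 25 to 95 mm in from the lip (value of joint bowl above 0.6 rad and z of card_edge in the frame of rim between -0.012 and 0.012 m and x of card_edge in the frame of rim between -0.09 and -0.02 m and contact force between card and the fingers above 0.5 N), for 0.2 s.
At the end, for the whole second after the job is handed in: All five balls lie inside the tray (centres under 30 mm above its underside); the silver box is in the bowl (within 85 mm of the mouth's centre); the bowl is upright (under 0.06 rad); the card lies still and flat (0.06 rad), handle up, on the mat, centre within 50 mm of the mat's (x of ball1 in the frame of tray between -0.085 and 0.085 m and y of ball1 in the frame of tray between -0.11 and 0.11 m and z of each of ball1, ball2, ball3, ball4, ball5 in the frame of tray below 0.03 m and x of ball2 in the frame of tray between -0.085 and 0.085 m and y of ball2 in the frame of tray between -0.11 and 0.11 m and x of ball3 in the frame of tray between -0.085 and 0.085 m and y of ball3 in the frame of tray between -0.11 and 0.11 m and x of ball4 in the frame of tray between -0.085 and 0.085 m and y of ball4 in the frame of tray between -0.11 and 0.11 m and x of ball5 in the frame of tray between -0.085 and 0.085 m and y of ball5 in the frame of tray between -0.11 and 0.11 m and distance between pillbox and rim below 0.085 m and value of joint bowl below 0.06 rad and horizontal distance between card and mat below 0.05 m and angle between card's own z axis and vertical below 0.06 rad and height (world z) of card between 0.003 and 0.01 m and linear speed of card below 0.02 m/s); the robot touches nothing.
It fails at once if the silver box leaves the bowl (distance between pillbox and rim above 0.15 m).
It fails at once if the pliers, the jar or the bangle is moved by more than 30 mm (distance of any of pliers, jar, bangle from where it was at the start of the episode above 0.03 m).
It also fails if it takes over 62 s, if anything falls off the work surface, if the arm or the gripper's body presses on something with over 40 N, if the wrist force passes 120 N, or if a joint passes its speed limit or range.

## Working session

There is one attempt and no reset: what is moved stays moved. The work goes in short steps, Python scripts to look and compute and a tool call to move; the robot and the scene stay as the last step left them, time stands still between calls to the robot, and variables do not carry over. Pictures are saved under pics/ and viewed, and the job is handed in when it is done.

Besides the shell and the picture viewer there is one more tool, called after "Call:" as name(argument=value, ...) on one line, values as JSON. play_rows: Moves the arm, as the interface text tells. Its arguments: {"type":"object","properties":{"targets":{"type":"array"},"grip":{"type":"number"}},"required":["targets"]}

```bash
mkdir -p pics; python3 - <<'E'
from cell import *
import cv2,numpy as np
print(sense())
for n in ["scene","side","wrist"]:
    c=calibration(n); print(n,{k:(np.round(v,4).tolist() if k=='T' else v) for k,v in c.items()})
    p,d=get_image(n); cv2.imwrite(f"pics/{n}0.png",p[:,:,::-1]); np.save(f"pics/{n}0d.npy",d);np.save(f"pics/{n}0p.npy",p)
E
```

```text
{'clock': 0.0, 'joint_positions': array([ 1.17743174e+00,  4.91566801e-01,  1.55947015e+00, -1.35218952e-05,
        1.09171218e+00, -1.05556800e-01]), 'qd': array([-3.86523090e-04, -7.19961323e-04,  1.18958992e-03,  5.18358502e-05,
       -4.81565761e-04,  1.88834215e-03]), 'effort': array([-4.63539720e-03, -6.18444371e+01, -2.61596435e+01, -2.74008753e-04,
        4.09175307e-03, -3.60116417e-06]), 'ee_pos': array([0.17727008, 0.59908435, 0.23071612]), 'tcp_rot': array([-3.14044135e+00, -1.09921760e-04,  2.85379104e+00]), 'force': array([-0.16770063,  0.41692434,  0.85862947]), 'wrist_torque': array([ 0.02996242,  0.04917199, -0.04446273]), 'grip_width': 0.08553902580570184}
scene {'fx': 474.8191103375387, 'fy': 474.8191103375387, 'cx': 319.2057549479355, 'cy': 241.98350185364032, 'k1': -0.030951538409458836, 'T': [[0.4823, -0.5726, 0.663, 1.1525], [0.876, 0.3075, -0.3716, -0.3442], [0.0089, 0.76, 0.6499, 0.6791], [0.0, 0.0, 0.0, 1.0]]}
side {'fx': 459.6097609176746, 'fy': 459.6097609176746, 'cx': 318.9469900950199, 'cy': 241.83452305580414, 'k1': 0.003536532869472327, 'T': [[-0.9532, 0.1553, -0.2595, 0.3907], [-0.3024, -0.5031, 0.8096, 0.6011], [-0.0049, 0.8502, 0.5265, 0.535], [0.0, 0.0, 0.0, 1.0]]}
wrist {'fx': 397.3527874577956, 'fy': 397.3527874577956, 'cx': 316.38317364728186, 'cy': 236.9621218757723, 'k1': 0.016823195013829177, 'T': [[0.2838, -0.9253, -0.2516, 0.1136], [0.9589, 0.2736, 0.0754, 0.6186], [-0.0009, -0.2627, 0.9649, 0.3742], [0.0, 0.0, 0.0, 1.0]]}
```

View pics/scene0.png

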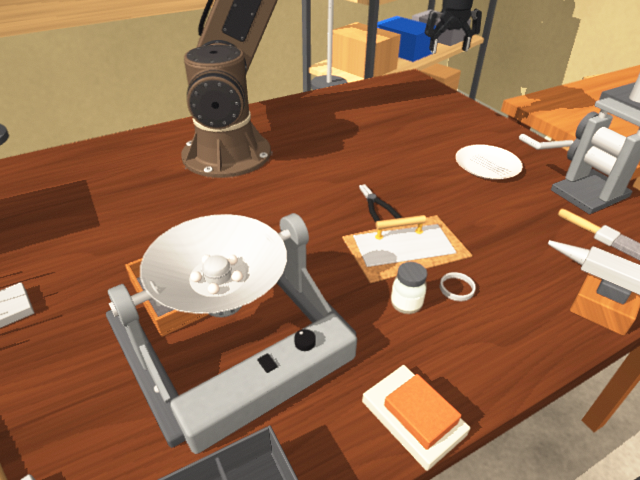

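View pics/side0.png

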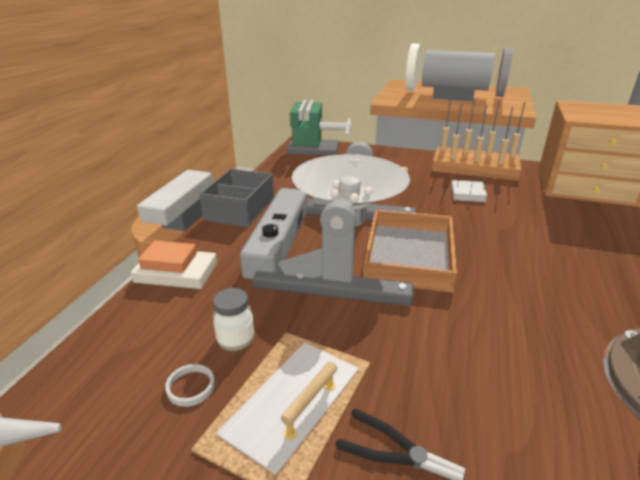

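View pics/wrist0.png

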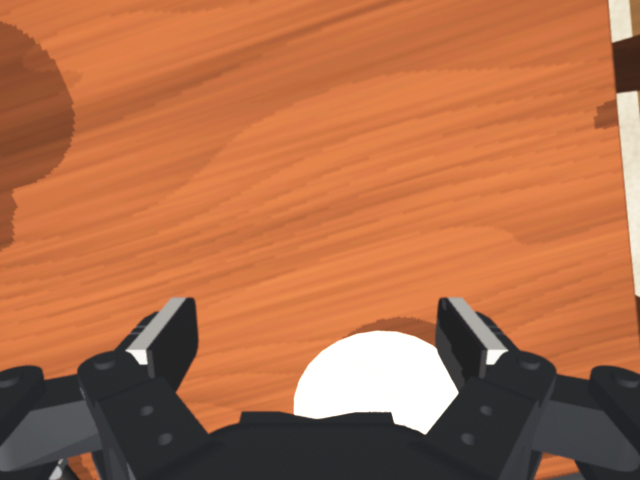

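```bash
cat > h.py <<'E'
import numpy as np,cv2
from cell import *
def rays(c,uv):
    uv=np.atleast_2d(np.asarray(uv,float))
    K=np.array([[c['fx'],0,c['cx']],[0,c['fy'],c['cy']],[0,0,1]])
    n=cv2.undistortPoints(uv[:,None],K,np.array([c['k1'],0,0,0.]))[:,0]
    return np.c_[n[:,0],-n[:,1],-np.ones(len(n))]
def pts(c,uv,d):
    p=rays(c,uv)*np.asarray(d).reshape(-1,1)
    T=np.array(c['T']);return p@T[:3,:3].T+T[:3,3]
def plane(c,uv,z):
    T=np.array(c['T']);r=rays(c,uv)@T[:3,:3].T
    return T[:3,3]+r*((z-T[2,3])/r[:,2:])
def cloud(c,d):
    v,u=np.mgrid[0:480,0:640];uv=np.c_[u.ravel(),v.ravel()]
    P=pts(c,uv,d.ravel());P[d.ravel()==0]=np.nan
    return P.reshape(480,640,3)
E
python3 - <<'E'
from h import *
for n in ["scene","side"]:
    c=calibration(n);p=np.load(f"pics/{n}0p.npy");d=np.load(f"pics/{n}0d.npy")
    P=cloud(c,d);h=cv2.cvtColor(p,cv2.COLOR_RGB2HSV)
    print(n)
    box={'scene':(340,180,480,290),'side':(190,320,380,480)}[n]
    m=np.zeros((480,640),bool);m[box[1]:box[3],box[0]:box[2]]=1
    # bar: heights
    z=P[...,2]
    mb=m&(z>0.03)&(z<0.065)&(h[...,1]>90)&(h[...,0]<30)
    Q=P[mb];print('bar',len(Q),np.nanmean(Q,0),np.nanmin(Q,0),np.nanmax(Q,0))
    q=Q-Q.mean(0);print(np.linalg.svd(q,full_matrices=0)[2][0])
    mw=m&(z>0.0)&(z<0.02)&(h[...,1]<40)&(h[...,2]>140)
    # largest comp
    nl,l,s,ce=cv2.connectedComponentsWithStats(mw.astype(np.uint8));
    k=1+np.argmax(s[1:,4]);mw=l==k
    Q=P[mw];print('plate',len(Q),np.median(Q,0)); 
    r=cv2.minAreaRect(Q[:,:2].astype(np.float32)*1000);print(r,cv2.boxPoints(r))
    mm=m&(np.abs(z-0.006)<0.012)&(h[...,1]>90)&(h[...,2]>150)&(h[...,0]>10)
    nl,l,s,ce=cv2.connectedComponentsWithStats((mm|mw|mb).astype(np.uint8));k=1+np.argmax(s[1:,4])
    Q=P[(l==k)&~mb];r=cv2.minAreaRect(Q[:,:2].astype(np.float32)*1000);print('mat',r,cv2.boxPoints(r))
    o=p.copy();o[mw]=[255,0,0];o[mb]=[0,0,255];o[(l==k)&~mb&~mw]=[0,255,0]
    bb={'scene':(110,200,320,320),'side':(280,140,430,220)}[n]
    m2=np.zeros((480,640),bool);m2[bb[1]:bb[3],bb[0]:bb[2]]=1
    mr=m2&(h[...,1]<50)&(z>0.163)&(z<0.178)
    o[mr]=[255,0,255]
    Q=P[mr];A=np.c_[2*Q[:,:2],np.ones(len(Q))];s=np.linalg.lstsq(A,(Q[:,:2]**2).sum(1),rcond=None)[0]
    print('rim',s[:2],np.sqrt(s[2]+s[0]**2+s[1]**2),len(Q),np.median(Q[:,2]))
    cv2.imwrite(f'pics/{n}1.png',o[:,:,::-1])
    mt=(h[...,1]<60)&(z>0.176)&(z<0.19)&m2
    ##
E
```

```text
scene
bar 414 [0.53763463 0.20214537 0.04749956] [0.50753288 0.09084991 0.03006483] [0.71747928 0.25880482 0.06040367]
[ 0.04588449  0.99881213 -0.0163996 ]
plate 2628 [0.56587022 0.19196984 0.01044834]
((560.586669921875, 199.3277587890625), (202.24252319335938, 103.12112426757812), 73.56529998779297) [[482.52325 116.92566]
 [581.4311   87.7504 ]
 [638.6501  281.72986]
 [539.74225 310.90512]]
mat ((549.740966796875, 206.9749755859375), (248.4265594482422, 183.5053253173828), 80.6969985961914) [[439.11533   99.22777 ]
 [620.20703   69.563126]
 [660.3666   314.72217 ]
 [479.2749   344.38684 ]]
rim [ 0.59290181 -0.2214881 ] 0.11322234719121838 3064 0.1667266845338819
side
bar 754 [0.52834329 0.21746028 0.0493382 ] [0.50854431 0.16084831 0.03091829] [0.54814573 0.26394171 0.05522167]
[ 0.28517676  0.95841652 -0.01058288]
plate 7068 [0.56818768 0.22439697 0.00926903]
((560.2609252929688, 200.2421875), (200.799560546875, 100.3161849975586), 73.8148193359375) [[484.1051  117.80287]
 [580.4453   89.84047]
 [636.41675 282.68152]
 [540.07654 310.64392]]
mat ((566.1629638671875, 199.96621704101562), (248.27691650390625, 154.87643432617188), 80.9735336303711) [[470.20758  89.51443]
 [623.166    65.21575]
 [662.11835 310.418  ]
 [509.1599  334.71667]]
rim [ 0.58454393 -0.19982933] 0.12622657402135487 1399 0.16722136757382505
```

```bash
python3 -c "
import cv2,numpy as np
a=cv2.imread('pics/scene1.png');b=cv2.imread('pics/side1.png')
cv2.imwrite('pics/c1.png',np.hstack([cv2.resize(a[180:330,100:480],(400,300)),cv2.resize(b[130:,180:480],(400,300))]))"
```

```text
(no output)
```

View pics/c1.png

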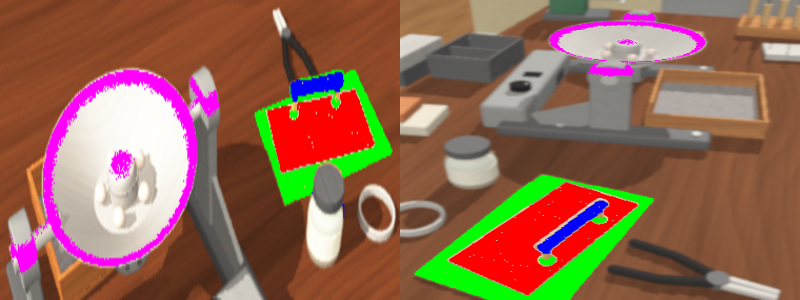

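```bash
python3 - <<'E'
from h import *
c=calibration("scene");p=np.load("pics/scene0p.npy");d=np.load("pics/scene0d.npy");P=cloud(c,d);z=P[...,2];h=cv2.cvtColor(p,cv2.COLOR_RGB2HSV)
m=np.zeros((480,640),np.uint8);m[210:320,130:300]=1
# bowl white
mw=((h[...,1]<45)&(h[...,2]>120)&(z>0.115)&(m>0)).astype(np.uint8)
# annulus points: radius from initial centre
mr=(mw>0)&(np.abs(z-0.167)<0.006)
Q=P[mr];c0=np.array([0.593,-0.2215])
for _ in range(5):
    r=np.linalg.norm(Q[:,:2]-c0,axis=1);q=Q[(np.abs(r-0.112)<0.012)]
    A=np.c_[2*q[:,:2],np.ones(len(q))];s=np.linalg.lstsq(A,(q[:,:2]**2).sum(1),rcond=None)[0];c0=s[:2]
print(c0,np.sqrt(s[2]+c0@c0),len(q))
# outer contour by rays
mw2=((np.nan_to_num(np.linalg.norm(P[...,:2]-c0,axis=2),nan=9)<0.125)&(z>0.12)&(z<.2)&(h[...,1]<45)).astype(np.uint8)
mw2=cv2.morphologyEx(mw2,cv2.MORPH_OPEN,np.ones((9,9)))
ct=max(cv2.findContours(mw2,cv2.RETR_EXTERNAL,cv2.CHAIN_APPROX_NONE)[0],key=cv2.contourArea)[:,0]
X=plane(c,ct,0.170)[:,:2]
cc=c0
for _ in range(8):
    r=np.linalg.norm(X-cc,axis=1);q=X[np.abs(r-np.median(r))<0.004]
    A=np.c_[2*q,np.ones(len(q))];s=np.linalg.lstsq(A,(q**2).sum(1),rcond=None)[0];cc=s[:2]
print('outer',cc,np.sqrt(s[2]+cc@cc),len(q),len(X))
# upright tops
for n in ["scene","side"]:
    c=calibration(n);p=np.load(f"pics/{n}0p.npy");d=np.load(f"pics/{n}0d.npy");P=cloud(c,d);z=P[...,2];h=cv2.cvtColor(p,cv2.COLOR_RGB2HSV)
    rr=np.nan_to_num(np.linalg.norm(P[...,:2]-cc,axis=2),nan=9)
    mu=((rr>0.13)&(rr<0.175)&(z>0.17)&(z<0.195)).astype(np.uint8)
    nl,l,s,ce=cv2.connectedComponentsWithStats(mu)
    for k in range(1,nl):
        if s[k,4]>20:
            q=P[l==k];print(n,s[k],q.mean(0),q.min(0),q.max(0), np.degrees(np.arctan2(*(q.mean(0)[:2]-cc)[::-1])))
    # tray: orange wood around
    mt=((h[...,0]<20)&(h[...,1]>120)&(z>0.035)&(z<0.055)&(rr<0.4)).astype(np.uint8)
    nl,l,s,ce=cv2.connectedComponentsWithStats(mt)
    for k in range(1,nl):
        if s[k,4]>60:
            q=P[l==k];print('tray',n,s[k],q.min(0),q.max(0),cv2.minAreaRect(q[:,:2].astype(np.float32)*1000))
    mt=((z>-0.01)&(z<0.06)&(rr<0.4)).astype(np.uint8)
    # foot rails / housing orientation
    mg=((h[...,1]<60)&(z>0.02)&(z<0.09)&(rr<0.4)&(rr>0.12)&(P[...,0]>cc[0]+0.05)).astype(np.uint8)
    nl,l,s,ce=cv2.connectedComponentsWithStats(mg);k=1+np.argmax(s[1:,4]);q=P[l==k]
    print('housing',s[k],cv2.minAreaRect(q[:,:2].astype(np.float32)*1000),np.percentile(q[:,2],[5,50,95]))
E
```

```text
[ 0.58863099 -0.21859959] 0.10764694052805991 2629
outer [ 0.588772   -0.21772649] 0.11182041954551672 303 443
scene [281 213  27  22 335] [ 0.57851845 -0.07118499  0.17931881] [ 0.54754674 -0.0842832   0.17000583] [ 0.59821268 -0.05530516  0.18683821] 94.00247781569642
scene [108 284  26  28 459] [ 0.61507313 -0.36659534  0.17981282] [ 0.58678756 -0.3812123   0.1701332 ] [ 0.63306904 -0.35290752  0.18658549] -79.98076516403441
tray scene [126 258  17  34 189] [ 0.37955813 -0.34698476  0.03541436] [ 0.47150181 -0.31531268  0.04887072] ((423.3821716308594, -339.3390808105469), (30.120113372802734, 93.27081298828125), 78.10233306884766)
tray scene [145 300  38  24 227] [ 0.49142086 -0.33535796  0.03500938] [ 0.55456374 -0.28345799  0.04817179] ((532.5707397460938, -323.46923828125), (76.67428588867188, 38.20543670654297), 42.60100173950195)
tray scene [ 385  374   64   73 2515] [ 0.85476001 -0.0702885   0.0350436 ] [0.95322333 0.0079109  0.05332381] ((903.9412841796875, -29.08142852783203), (88.76217651367188, 72.24140930175781), 9.868596076965332)
housing [  137   289   220   161 1218
[... 360 characters left out ...]
5 ] [ 0.54656955 -0.08016643  0.17010931] [ 0.595746   -0.05152814  0.18499361] 97.17932029325722
tray side [ 363  211   93   66 1065] [ 0.36252476 -0.3439121   0.0350305 ] [ 0.54949005 -0.10717998  0.04686409] ((458.0966491699219, -226.31930541992188), (169.93087768554688, 224.64405822753906), 6.0520758628845215)
tray side [ 150  241   46   28 1037] [ 0.85480996 -0.06599238  0.03524633] [0.95038841 0.012024   0.05219065] ((902.4259033203125, -26.753822326660156), (87.81663513183594, 73.21894836425781), 8.951956748962402)
housing [ 240  188   89   97 4182] ((715.2678833007812, -198.01913452148438), (119.64330291748047, 345.2355041503906), 6.598509311676025) [0.02366735 0.05853034 0.06653022]
```

```bash
cat >> h.py <<'E'
from scipy.spatial.transform import Rotation as Ro
def go(pos,yaw=None,tilt=0,R=None,s=None):
    """tool down with tool y at yaw(deg), tilted about tool x by -tilt(deg)"""
    s=s or sense(); R0=Ro.from_euler('xyz',s['tcp_rot'])
    if R is None: R=Rt(yaw,tilt)
    t=R0.inv().apply(np.asarray(pos)-s['ee_pos'])/0.05
    w=np.degrees((R0.inv()*R).as_rotvec())/5
    print(np.round(t,3).tolist(),np.round(w,3).tolist())
def Rt(yaw,tilt=0):
    y=np.radians(yaw)
    M=np.array([[-np.sin(y),np.cos(y),0],[np.cos(y),np.sin(y),0],[0,0,-1.]]).T.T
    # columns: tool x = yaw+90, tool y = yaw, tool z = -z
    M=np.c_[[-np.sin(y),np.cos(y),0],[np.cos(y),np.sin(y),0],[0,0,-1.]]
    return Ro.from_matrix(M)*Ro.from_rotvec([-np.radians(tilt),0,0])
E
python3 -c "
from h import *
print(np.round(Rt(73.5).as_euler('xyz'),3))
go([.5296,.2087,.14],-16.2)"
```

```text
[3.142 0.    2.854]
[-8.972, -5.487, 1.821] [-0.008, 0.006, 17.942]
```

Call:
play_rows(targets=[[[-9, -5.5, 1.8], [0, 0, 17.94]], [[-9, -5.5, 1.8], [0, 0, 17.94]], [[-9, -5.5, 1.8], [0, 0, 17.94]], [[-9, -5.5, 1.8], [0, 0, 17.94]], [[-9, -5.5, 1.8], [0, 0, 17.94]], [[-9, -5.5, 1.8], [0, 0, 17.94]], [[-9, -5.5, 1.8], [0, 0, 17.94]], [[-9, -5.5, 1.8], [0, 0, 17.94]]], grip=1)

```text
clock: 0.95
ee_pos: [0.4427, 0.305, 0.1637]
tcp_rot: [3.142, -0.0, 1.648]
force: [0.8, 0.6, -0.1]
grip_width: 0.0855
```

```bash
python3 -c "
from h import *
go([.5296,.2087,.14],-16.2)"
```

```text
[-2.054, 1.586, 0.474] [0.001, -0.002, 4.121]
```

Call:
play_rows(targets=[[[-2, 1.55, 0.45], [0, 0, 4.1]], [[-2, 1.55, 0.45], [0, 0, 4.1]], [[-2, 1.55, 0.45], [0, 0, 4.1]], [[-2, 1.55, 0.45], [0, 0, 4.1]], [[-2, 1.55, 0.45], [0, 0, 4.1]]])

```text
clock: 1.45
ee_pos: [0.527, 0.2131, 0.1412]
tcp_rot: [-3.141, 0.0, 1.296]
force: [0.0, 0.3, 0.1]
grip_width: 0.0852
```

```bash
python3 -c "
from h import *
s=sense();print(s['ee_pos'],s['tcp_rot'],s['joint_positions'])
go([.5296,.2087,.025],-16.2)
c=calibration('wrist')
p,d=get_image('wrist');cv2.imwrite('pics/w1.png',p[:,:,::-1])
P=cloud(c,d);z=P[...,2];h=cv2.cvtColor(p,cv2.COLOR_RGB2HSV)
m=(z>0.045)&(z<0.06)&(h[...,1]>80)&(h[...,0]<32)
nl,l,st,ce=cv2.connectedComponentsWithStats(m.astype(np.uint8));k=1+np.argmax(st[1:,4]);Q=P[l==k]
print(st[k],Q.mean(0),Q.min(0),Q.max(0),cv2.minAreaRect(Q[:,:2].astype(np.float32)*1000))
"
```

```text
[0.52699993 0.21311805 0.14117015] [-3.14072427e+00  3.03504809e-04  1.29565705e+00] [2.68018894e-01 5.19425891e-01 1.79419233e+00 2.56372307e-04
 8.28874714e-01 5.42984986e-01]
[-0.07, 0.076, 2.323] [-0.01, 0.004, 0.087]
[ 311  157   30  174 4695] [0.53136557 0.21189897 0.05191949] [0.50786257 0.15451296 0.04511947] [0.55323945 0.26249738 0.05542614] ((530.5418701171875, 208.4694061279297), (109.22642517089844, 17.183876037597656), 73.7409439086914)
```

View pics/w1.png

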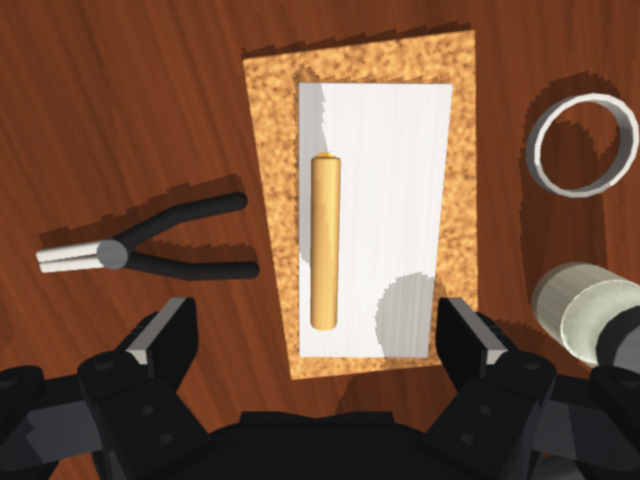

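Call:
play_rows(targets=[[[-0.06, 0.09, 0.7], [0, 0, 0.09]], [[-0.06, 0.09, 1.4], [0, 0, 0.09]], [[-0.06, 0.09, 2], [0, 0, 0.09]], [[-0.06, 0.09, 2.32], [0, 0, 0.09]], [[-0.06, 0.09, 2.32], [0, 0, 0.09]]])

```text
clock: 2.0
ee_pos: [0.529, 0.2103, 0.0239]
tcp_rot: [-3.139, 0.002, 1.291]
force: [-0.4, 0.7, -0.3]
grip_width: 0.0853
```

```bash
python3 -c "
from h import *
go([.5303,.2086,.025],-16.2)
p,d=get_image('side');cv2.imwrite('pics/s2.png',p[:,:,::-1])"
```

```text
[-0.025, 0.035, -0.022] [-0.035, 0.019, 0.029]
```

View pics/s2.png

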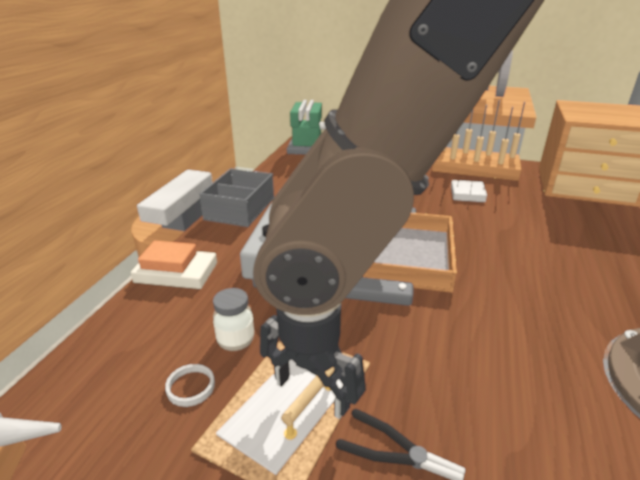

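The side view shows the fingers straddling the bar near its middle (about (312,385)). Close.

Call:
play_rows(targets=[[[-0.02, 0.03, 0], [0, 0, 0]], [[-0.02, 0.03, 0], [0, 0, 0]], [[-0.02, 0.03, 0], [0, 0, 0]], [[-0.02, 0.03, 0], [0, 0, 0]], [[-0.02, 0.03, 0], [0, 0, 0]], [[-0.02, 0.03, 0], [0, 0, 0]], [[-0.02, 0.03, 0], [0, 0, 0]], [[-0.02, 0.03, 0], [0, 0, 0]]], grip=-1)

```text
clock: 2.85
ee_pos: [0.5319, 0.208, 0.0261]
tcp_rot: [3.141, -0.0, 1.288]
force: [-2.3, -1.0, 6.2]
grip_width: 0.0164
```

Call:
play_rows(targets=[[[0, 0, 0], [0, 0, 0]], [[0, 0, 0], [0, 0, 0]], [[0, 0, 0], [0, 0, 0]], [[0, 0, 0], [0, 0, 0]]])

```text
clock: 3.25
ee_pos: [0.5319, 0.208, 0.0262]
tcp_rot: [3.141, -0.0, 1.288]
force: [-2.1, 0.3, 6.4]
grip_width: 0.0161
```

Call:
play_rows(targets=[[[0, 0, -0.5], [0, 0, 0]], [[0, 0, -1.2], [0, 0, 0]], [[0, 0, -2], [0, 0, 0]], [[0, 0, -3], [0, 0, 0]], [[0, 0, -4], [0, 0, 0]], [[0, 0, -5], [0, 0, 0]], [[0, 0, -5.5], [0, 0, 0]], [[0, 0, -5.5], [0, 0, 0]]])

```text
clock: 4.05
ee_pos: [0.5325, 0.2081, 0.3043]
tcp_rot: [3.136, -0.003, 1.288]
force: [0.9, 0.6, -2.3]
grip_width: 0.0162
```

```bash
python3 -c "
from h import *
print(sense()['grip_width'],sense()['force'])
go([.5423,-.2222,.29],6.4)
p,d=get_image('side');cv2.imwrite('pics/s3.png',p[:,:,::-1])"
```

```text
0.016238006877377687 [ 0.87961069  0.55843456 -2.30852661]
[-8.212, 2.586, 0.272] [0.07, -0.026, -4.519]
```

View pics/s3.png

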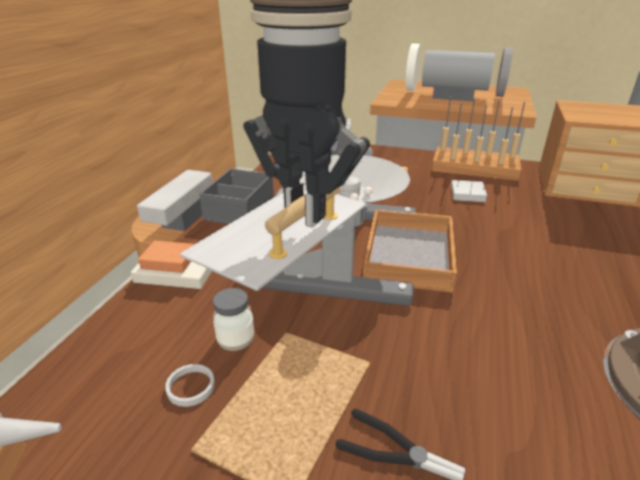

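Call:
play_rows(targets=[[[-1, 0.32, 0], [0, 0, -1]], [[-2, 0.63, 0], [0, 0, -2]], [[-3, 0.95, 0], [0, 0, -3]], [[-4, 1.26, 0.05], [0, 0, -4]], [[-5, 1.58, 0.1], [0.07, 0, -4.52]], [[-6, 1.9, 0.15], [0.07, 0, -4.52]], [[-7, 2.2, 0.2], [0.07, 0, -4.52]], [[-7.6, 2.4, 0.25], [0.07, 0, -4.52]]])

```text
clock: 4.9
ee_pos: [0.5401, -0.1924, 0.2857]
tcp_rot: [-3.133, -0.003, 1.682]
force: [0.5, -0.2, -1.8]
grip_width: 0.0162
```

```bash
python3 -c "
from h import *
go([.5423,-.2222,.25],6.4)
print(sense()['force'])"
```

```text
[-0.6, -0.017, 0.712] [-0.1, -0.035, -0.002]
[ 0.51135212 -0.22968371 -1.75618779]
```

Call:
play_rows(targets=[[[-0.3, 0, 0.1], [0, 0, 0]], [[-0.58, -0.01, 0.3], [-0.05, 0, 0]], [[-0.58, -0.01, 0.6], [-0.05, 0, 0]], [[-0.58, -0.01, 0.7], [-0.05, 0, 0]], [[-0.58, -0.01, 0.7], [-0.05, 0, 0]], [[-0.58, -0.01, 0.7], [-0.05, 0, 0]]])

```text
clock: 5.5
ee_pos: [0.5438, -0.2185, 0.253]
tcp_rot: [-3.14, -0.001, 1.684]
force: [0.2, 0.0, -1.4]
grip_width: 0.0162
```

```bash
python3 -c "
from h import *
go([.5423,-.2222,.20],6.4);print(sense()['ee_pos'],sense()['joint_positions'])
for n in ['scene','side']:
  c=calibration(n)
  p,d=get_image(n);cv2.imwrite('pics/%s4.png'%n,p[:,:,::-1]);P=cloud(c,d);z=P[...,2];h=cv2.cvtColor(p,cv2.COLOR_RGB2HSV)
  m=(z>0.2)&(z<0.26)&(h[...,1]<50)&(h[...,2]>120)&(np.abs(P[...,0]-.57)<.12)&(np.abs(P[...,1]+.215)<.14)
  nl,l,st,ce=cv2.connectedComponentsWithStats(m.astype(np.uint8));k=1+np.argmax(st[1:,4]);Q=P[l==k]
  r=cv2.minAreaRect(Q[:,:2].astype(np.float32)*1000);print(n,len(Q),r,cv2.boxPoints(r).tolist())
  A=np.c_[Q[:,:2]-Q[:,:2].mean(0),np.ones(len(Q))];f=np.linalg.lstsq(A,Q[:,2],rcond=None)[0];print('slope',f)
a=cv2.imread('pics/scene4.png')[170:350,80:340];b=cv2.imread('pics/side4.png')[120:300,220:480]
cv2.imwrite('pics/c4.png',np.hstack([cv2.resize(x,(400,277)) for x in (a,b)]))"
```

```text
[-0.071, -0.037, 1.06] [-0.018, -0.016, 0.014]
[ 0.54383552 -0.21852962  0.25302404] [-4.94874545e-01  4.14984175e-01  1.62843078e+00  2.93632394e-04
  1.10027129e+00 -6.07955921e-01]
scene 5271 ((576.1204833984375, -216.37709045410156), (102.1805419921875, 199.96981811523438), 6.07813024520874) [[514.7305908203125, -122.36392211914062], [535.904296875, -321.2095947265625], [637.5103759765625, -310.3902587890625], [616.336669921875, -111.54458618164062]]
slope [ 0.00119911 -0.00069703  0.23624311]
side 1753 ((574.91015625, -214.06414794921875), (101.04092407226562, 203.4688262939453), 5.928003311157227) [[514.15283203125, -118.0914535522461], [535.1668701171875, -320.4721984863281], [635.66748046875, -310.0368347167969], [614.6534423828125, -107.65609741210938]]
slope [-0.01441949 -0.00576877  0.23651469]
```

View pics/c4.png

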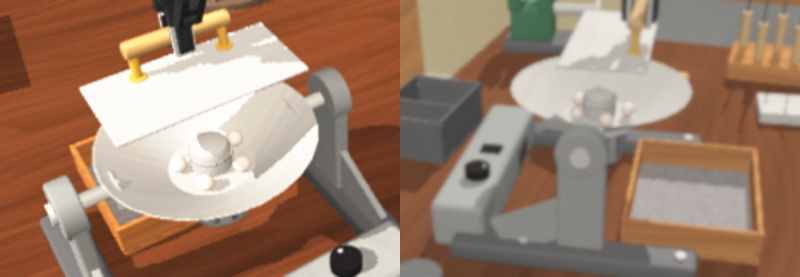

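Call:
play_rows(targets=[[[-0.07, -0.03, 0.3], [0, 0, 0]], [[-0.07, -0.03, 0.7], [0, 0, 0]], [[-0.07, -0.03, 1.0], [0, 0, 0]], [[-0.07, -0.03, 1.1], [0, 0, 0]], [[-0.07, -0.03, 1.14], [0, 0, 0]], [[-0.07, -0.03, 1.14], [0, 0, 0]]])

```text
clock: 6.2
ee_pos: [0.5427, -0.2229, 0.1966]
tcp_rot: [-3.141, -0.001, 1.683]
force: [0.2, 0.1, -2.1]
grip_width: 0.0161
```

```bash
cat >> h.py <<'E'
A=np.array([.589,-.217,.155]); RY=6.4
def tip(th,xb=-.047,zb=.0355):
    t=np.radians(th);x=xb*np.cos(t)-zb*np.sin(t);z=xb*np.sin(t)+zb*np.cos(t)
    y=np.radians(RY);return A+[x*np.cos(y),x*np.sin(y),z]
E
python3 -c "
from h import *
s=sense();print(s['force'],s['ee_pos'])
go(tip(0),6.4)
p,d=get_image('side');cv2.imwrite('pics/s5.png',cv2.resize(p[120:300,220:480,::-1],(780,540)))
p,d=get_image('scene');cv2.imwrite('pics/sc5.png',cv2.resize(p[150:330,80:340,::-1],(780,540)))
"
```

```text
[ 0.15643701  0.1423568  -2.07019355] [ 0.54270922 -0.22288451  0.19655339]
[0.014, -0.007, 0.121] [-0.01, -0.009, 0.004]
```

View pics/s5.png

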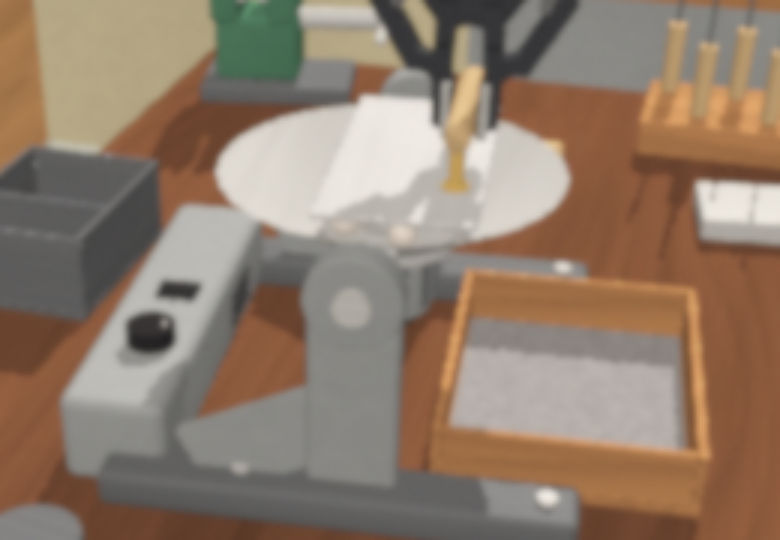

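View pics/sc5.png

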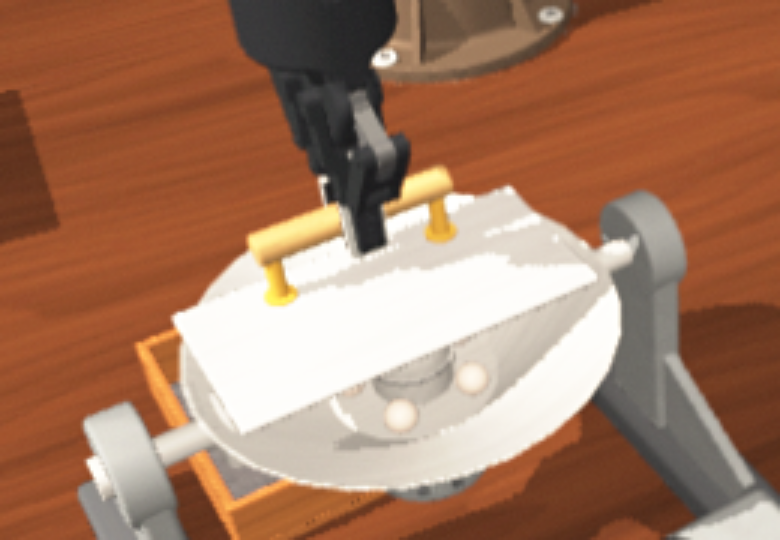

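Call:
play_rows(targets=[[[0.01, 0, 0.06], [0, 0, 0]], [[0.01, 0, 0.12], [0, 0, 0]], [[0.01, 0, 0.15], [0, 0, 0]], [[0.01, 0, 0.15], [0, 0, 0]]])

```text
clock: 6.7
ee_pos: [0.5422, -0.2224, 0.1883]
tcp_rot: [-3.14, -0.001, 1.683]
force: [0.1, -0.1, -1.5]
grip_width: 0.0162
```

```bash
python3 -c "
from h import *
for th in (1,2,4,6,8,10,12,15,20,25,30,35,40,45,47): print(th,end=' ');go(tip(th,zb=.0335),6.4,th)
"
```

```text
1 [0.002, -0.01, 0.012] [-0.222, -0.016, 0.001]
2 [0.002, -0.021, 0.029] [-0.422, -0.016, 0.001]
4 [0.002, -0.043, 0.063] [-0.822, -0.016, 0.001]
6 [0.002, -0.063, 0.098] [-1.222, -0.016, 0.0]
8 [0.002, -0.082, 0.133] [-1.622, -0.016, -0.0]
10 [0.002, -0.1, 0.169] [-2.022, -0.016, -0.0]
12 [0.002, -0.117, 0.206] [-2.422, -0.016, -0.001]
15 [0.002, -0.14, 0.262] [-3.022, -0.016, -0.001]
20 [0.002, -0.17, 0.358] [-4.022, -0.016, -0.002]
25 [0.002, -0.193, 0.456] [-5.022, -0.016, -0.002]
30 [0.002, -0.207, 0.556] [-6.022, -0.016, -0.003]
35 [0.001, -0.212, 0.656] [-7.022, -0.016, -0.004]
40 [0.001, -0.208, 0.757] [-8.022, -0.016, -0.005]
45 [0.001, -0.195, 0.857] [-9.022, -0.016, -0.005]
47 [0.001, -0.188, 0.897] [-9.422, -0.016, -0.006]
```

Call:
play_rows(targets=[[[0, 0, 0.04], [0, 0, 0]], [[0, 0, 0.08], [0, 0, 0]], [[0, 0, 0.08], [0, 0, 0]]])

```text
clock: 7.0
ee_pos: [0.5416, -0.2226, 0.1859]
tcp_rot: [-3.14, -0.001, 1.683]
force: [-10.2, 0.7, 15.6]
grip_width: 0.016
```

```bash
python3 -c "
from h import *
p,d=get_image('scene');cv2.imwrite('pics/sc6.png',cv2.resize(p[150:330,80:340,::-1],(780,540)))
print(sense()['force'],sense()['ee_pos'])
"
```

```text
[-11.08857934   1.29926411  14.6274137 ] [ 0.54167691 -0.22258581  0.18588747]
```

View pics/sc6.png

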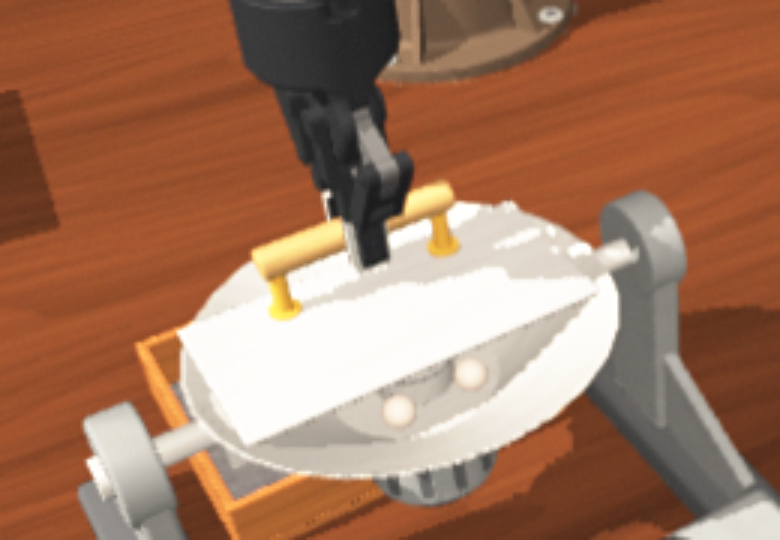

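```bash
python3 -c "
from h import *
for th in (1,2,3,5,7,9,11,13,15,20): print(th,end=' ');go(tip(th,zb=.0322),6.4,min(th+2,th*2))
"
```

```text
1 [0.006, 0.002, -0.01] [-0.422, -0.007, 0.0]
2 [0.006, -0.009, 0.007] [-0.822, -0.007, 0.0]
3 [0.006, -0.019, 0.024] [-1.022, -0.007, 0.0]
5 [0.005, -0.039, 0.058] [-1.422, -0.007, 0.0]
7 [0.005, -0.058, 0.093] [-1.822, -0.007, 0.0]
9 [0.005, -0.076, 0.129] [-2.222, -0.007, -0.0]
11 [0.005, -0.092, 0.165] [-2.622, -0.007, -0.0]
13 [0.005, -0.107, 0.202] [-3.022, -0.007, -0.0]
15 [0.005, -0.121, 0.239] [-3.422, -0.007, -0.0]
20 [0.005, -0.15, 0.334] [-4.422, -0.007, -0.001]
```

Call:
play_rows(targets=[[[0, 0, -0.04], [-0.5, 0, 0]], [[0, -0.01, -0.02], [-0.9, 0, 0]], [[0, -0.02, 0], [-1.1, 0, 0]], [[0, -0.04, 0.03], [-1.45, 0, 0]], [[0, -0.06, 0.065], [-1.85, 0, 0]], [[0, -0.08, 0.1], [-2.25, 0, 0]], [[0, -0.09, 0.135], [-2.65, 0, 0]], [[0, -0.09, 0.135], [-2.65, 0, 0]]])

```text
clock: 7.85
ee_pos: [0.5375, -0.223, 0.1775]
tcp_rot: [2.912, -0.002, 1.682]
force: [-1.2, 1.0, -0.1]
grip_width: 0.0162
```

```bash
python3 -c "
from h import *
s=sense();print(s['force'],s['ee_pos'],s['joint_positions'])
p,d=get_image('scene');cv2.imwrite('pics/sc7.png',cv2.resize(p[150:330,80:340,::-1],(780,540)))
for th in (11,13,15,17,19,21,23,25): print(th,end=' ');go(tip(th,zb=.0322),6.4,th+2)
"
```

```text
[-1.16103462  0.95209233 -0.10244711] [ 0.53748122 -0.22296326  0.17754708] [-0.57092372  0.43418513  1.85521073  0.23048886  0.6866071  -0.84841111]
11 [0.003, -0.011, -0.003] [0.02, -0.018, -0.009]
13 [0.003, -0.034, 0.03] [-0.38, -0.018, -0.009]
15 [0.003, -0.056, 0.063] [-0.78, -0.018, -0.009]
17 [0.003, -0.076, 0.097] [-1.18, -0.018, -0.01]
19 [0.003, -0.096, 0.131] [-1.58, -0.018, -0.01]
21 [0.003, -0.114, 0.167] [-1.98, -0.017, -0.01]
23 [0.003, -0.132, 0.202] [-2.38, -0.017, -0.011]
25 [0.003, -0.147, 0.239] [-2.78, -0.017, -0.011]
```

View pics/sc7.png

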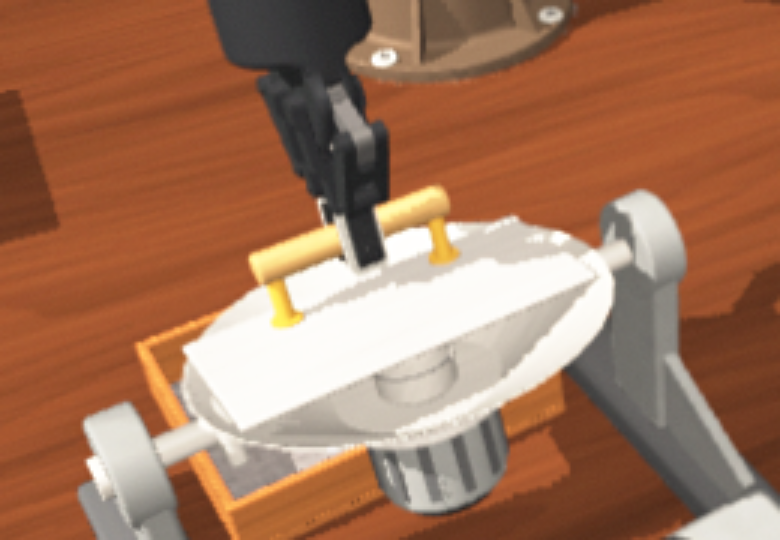

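Call:
play_rows(targets=[[[0, -0.025, 0.025], [-0.4, 0, 0]], [[0, -0.05, 0.06], [-0.8, 0, 0]], [[0, -0.07, 0.095], [-1.2, 0, 0]], [[0, -0.09, 0.13], [-1.6, 0, 0]], [[0, -0.11, 0.165], [-2, 0, 0]], [[0, -0.13, 0.2], [-2.4, 0, 0]], [[0, -0.145, 0.235], [-2.8, 0, 0]], [[0, -0.145, 0.235], [-2.8, 0, 0]]])

```text
clock: 8.7
ee_pos: [0.5335, -0.2234, 0.1645]
tcp_rot: [2.667, -0.002, 1.682]
force: [-0.2, 0.4, 2.9]
grip_width: 0.016
```

```bash
python3 -c "
from h import *
s=sense();print(s['force'],s['ee_pos'],s['joint_positions'])
for th in (25,27,29,31,33,35,37,38): print(th,end=' ');go(tip(th,zb=.0322),6.4,th+2)
"
```

```text
[-0.15947067  0.43955035  2.94187676] [ 0.53352571 -0.22336443  0.16451916] [-0.6533183   0.42324679  2.00992677  0.76651702  0.47542754 -1.414346  ]
25 [0.003, -0.008, 0.0] [0.033, -0.021, -0.011]
27 [0.003, -0.031, 0.033] [-0.367, -0.02, -0.012]
29 [0.003, -0.053, 0.066] [-0.767, -0.02, -0.012]
31 [0.003, -0.074, 0.1] [-1.167, -0.02, -0.012]
33 [0.002, -0.094, 0.134] [-1.567, -0.02, -0.013]
35 [0.002, -0.112, 0.169] [-1.967, -0.02, -0.013]
37 [0.002, -0.13, 0.205] [-2.367, -0.019, -0.013]
38 [0.002, -0.138, 0.223] [-2.567, -0.019, -0.014]
```

Call:
play_rows(targets=[[[0, -0.025, 0.03], [-0.4, 0, 0]], [[0, -0.05, 0.065], [-0.8, 0, 0]], [[0, -0.07, 0.1], [-1.2, 0, 0]], [[0, -0.09, 0.135], [-1.6, 0, 0]], [[0, -0.11, 0.17], [-2, 0, 0]], [[0, -0.13, 0.205], [-2.4, 0, 0]], [[0, -0.14, 0.225], [-2.6, 0, 0]]])

```text
clock: 9.4
ee_pos: [0.533, -0.2234, 0.1517]
tcp_rot: [2.439, -0.002, 1.683]
force: [-3.6, -0.8, 4.1]
grip_width: 0.0164
```

```bash
python3 -c "
from h import *
s=sense();print(s['force'],s['ee_pos'],s['joint_positions'])
for th in (38,40,42,43,44,45,46,47): print(th,end=' ');go(tip(th,zb=.0322),6.4,th+2)
for n in ['scene','side']:
  p,d=get_image(n);cv2.imwrite('pics/%s8.png'%n,p[:,:,::-1])
a=cv2.imread('pics/scene8.png')[150:330,80:340];b=cv2.imread('pics/side8.png')[120:300,220:480]
cv2.imwrite('pics/c8.png',np.hstack([cv2.resize(x,(400,277)) for x in (a,b)]))
"
```

```text
[-3.59496512 -0.79017251  4.09624736] [ 0.53301252 -0.22339315  0.15168833] [-0.73064691  0.46440557  2.13847199  1.52180683  0.50552349 -2.22259612]
38 [0.002, -0.011, -0.003] [0.051, -0.026, -0.008]
40 [0.002, -0.034, 0.03] [-0.349, -0.026, -0.008]
42 [0.002, -0.056, 0.063] [-0.749, -0.025, -0.009]
43 [0.002, -0.067, 0.079] [-0.949, -0.025, -0.009]
44 [0.002, -0.077, 0.097] [-1.149, -0.025, -0.009]
45 [0.002, -0.087, 0.114] [-1.349, -0.025, -0.009]
46 [0.002, -0.097, 0.131] [-1.549, -0.025, -0.009]
47 [0.002, -0.106, 0.149] [-1.749, -0.025, -0.01]
```

View pics/c8.png

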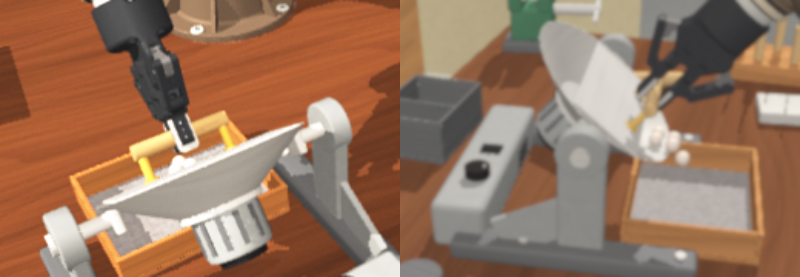

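Call:
play_rows(targets=[[[0, -0.025, 0.025], [-0.3, 0, 0]], [[0, -0.05, 0.055], [-0.6, 0, 0]], [[0, -0.065, 0.08], [-0.8, 0, 0]], [[0, -0.08, 0.1], [-0.95, 0, 0]], [[0, -0.085, 0.115], [-0.95, 0, 0]], [[0, -0.09, 0.12], [-0.95, 0, 0]], [[0, -0.09, 0.12], [-0.95, 0, 0]], [[0, -0.09, 0.12], [-0.95, 0, 0]]])

```text
clock: 10.3
ee_pos: [0.5335, -0.2234, 0.1481]
tcp_rot: [2.351, 0.0, 1.683]
force: [-34.5, 1.0, 49.9]
grip_width: 0.0161
```

```bash
python3 -c "
from h import *
s=sense();print(s['force'],s['ee_pos'],s['joint_positions'],s['tcp_rot'])
for n in ['scene','side']:
  p,d=get_image(n);cv2.imwrite('pics/%s9.png'%n,p[:,:,::-1])
a=cv2.imread('pics/scene9.png')[150:330,80:340];b=cv2.imread('pics/side9.png')[120:300,220:480]
cv2.imwrite('pics/c9.png',np.hstack([cv2.resize(x,(400,277)) for x in (a,b)]))
"
```

```text
[-34.48378521   1.01249423  49.87520304] [ 0.53349229 -0.22339792  0.14805096] [-0.7580477   0.49207941  2.18170567  1.73779369  0.58352691 -2.46599778] [2.35119773e+00 3.27864772e-04 1.68340003e+00]
```

View pics/c9.png

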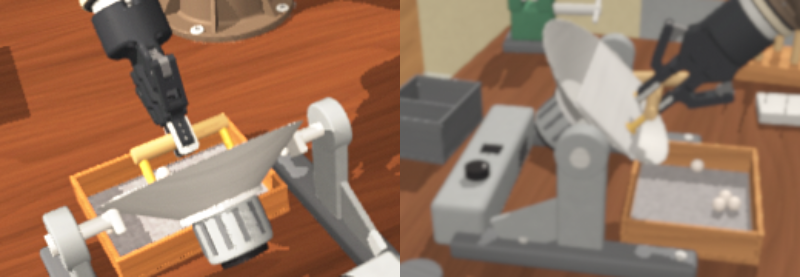

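Call:
play_rows(targets=[[[0, 0, -0.015], [0, 0, 0]], [[0, 0, -0.02], [0, 0, 0]], [[0, 0, -0.02], [0, 0, 0]], [[0, 0, -0.02], [0, 0, 0]], [[0, 0, -0.02], [0, 0, 0]], [[0, 0, -0.02], [0, 0, 0]], [[0, 0, -0.02], [0, 0, 0]], [[0, 0, -0.02], [0, 0, 0]]])

```text
clock: 11.2
ee_pos: [0.5331, -0.2234, 0.1481]
tcp_rot: [2.352, -0.0, 1.684]
force: [-23.8, 0.8, 39.8]
grip_width: 0.016
```

Call:
play_rows(targets=[[[0, 0, -0.005], [0, 0, 0]], [[0, 0, -0.005], [0, 0, 0]], [[0, 0, -0.005], [0, 0, 0]], [[0, 0, -0.005], [0, 0, 0]], [[0, 0, -0.005], [0, 0, 0]], [[0, 0, -0.005], [0, 0, 0]], [[0, 0, -0.005], [0, 0, 0]], [[0, 0, -0.005], [0, 0, 0]]])

```text
clock: 12.0
ee_pos: [0.533, -0.2234, 0.1481]
tcp_rot: [2.352, -0.0, 1.684]
force: [-21.3, 1.0, 36.7]
grip_width: 0.0163
```

```bash
python3 -c "
from h import *
for n in ['scene','side']:
  p,d=get_image(n);cv2.imwrite('pics/%s10.png'%n,p[:,:,::-1])
a=cv2.imread('pics/scene10.png')[150:330,80:340];b=cv2.imread('pics/side10.png')[160:300,300:480]
cv2.imwrite('pics/c10.png',np.hstack([cv2.resize(x,(400,300)) for x in (a,b)]))
"
```

```text
(no output)
```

View pics/c10.png

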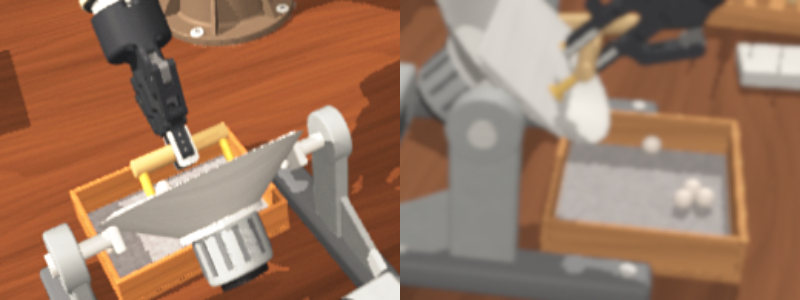

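```bash
python3 -c "
import cv2,numpy as np
a=cv2.imread('pics/scene10.png')[215:300,120:270];b=cv2.imread('pics/side10.png')[190:280,360:470]
cv2.imwrite('pics/c11.png',np.hstack([cv2.resize(x,(400,300),interpolation=cv2.INTER_CUBIC) for x in (a,b)]))
"
```

```text
(no output)
```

View pics/c11.png

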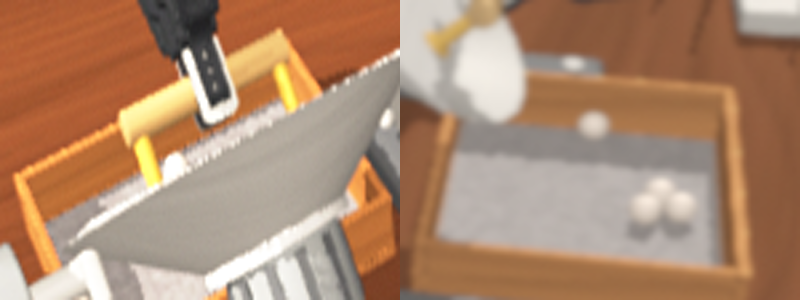

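Call:
play_rows(targets=[[[0, 0, 0], [0, 0, 0]], [[0, 0, 0], [0, 0, 0]], [[0, 0, 0], [0, 0, 0]], [[0, 0, 0], [0, 0, 0]], [[0, 0, 0], [0, 0, 0]], [[0, 0, 0], [0, 0, 0]], [[0, 0, 0], [0, 0, 0]], [[0, 0, 0], [0, 0, 0]]])

```text
clock: 12.9
ee_pos: [0.533, -0.2234, 0.1481]
tcp_rot: [2.352, -0.0, 1.684]
force: [-22.1, 0.4, 36.1]
grip_width: 0.016
```

```bash
python3 -c "
from h import *
p,d=get_image('wrist');cv2.imwrite('pics/w12.png',p[:,:,::-1])
p,d=get_image('side');cv2.imwrite('pics/s12.png',cv2.resize(p[180:300,350:470,::-1],(600,600),interpolation=cv2.INTER_CUBIC))
"
```

```text
(no output)
```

View pics/w12.png

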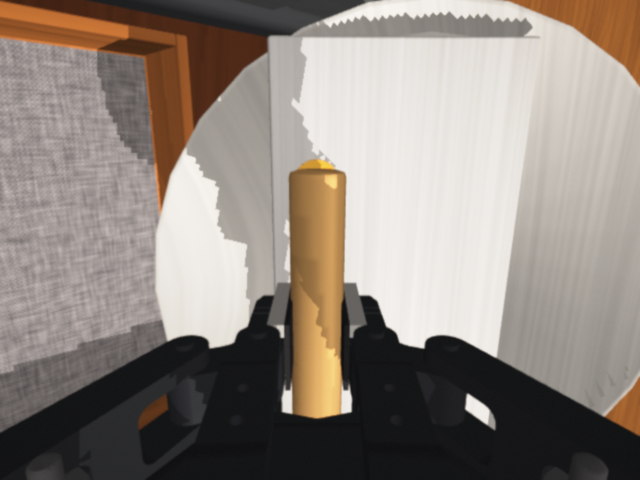

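View pics/s12.png

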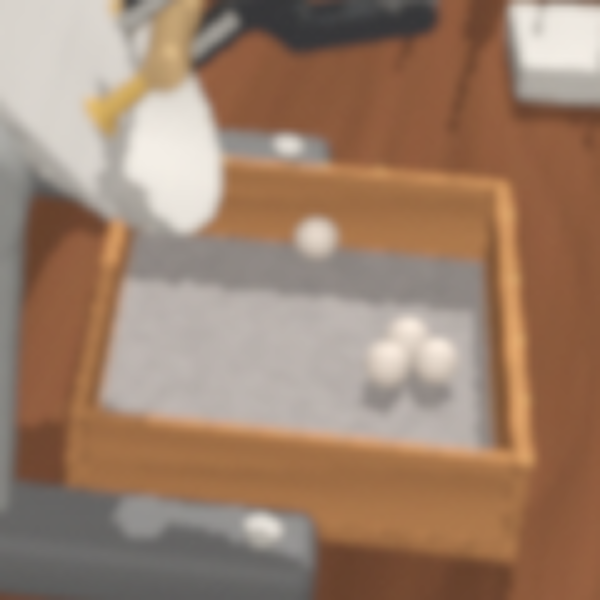

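```bash
python3 -c "
from h import *
p,d=get_image('scene');c=calibration('scene');P=cloud(c,d)
print(np.round(P[256:268:2,178:196:3],3).tolist())
cv2.imwrite('pics/sc13.png',cv2.resize(p[200:310,110:270,::-1],(800,550),interpolation=cv2.INTER_CUBIC))
c=calibration('side')
for uv in [(350+317/5,180+237/5),(350+408/5,180+333/5),(350+388/5,180+362/5),(350+434/5,180+358/5)]: print(plane(c,uv,0.015))
"
```

```text
[[[0.377, -0.245, 0.016], [0.381, -0.239, 0.017], [0.377, -0.233, 0.011], [0.378, -0.227, 0.01], [nan, nan, nan], [0.38, -0.215, 0.006]], [[0.378, -0.246, 0.012], [0.379, -0.24, 0.011], [0.378, -0.234, 0.007], [0.398, -0.231, 0.022], [0.385, -0.223, 0.008], [0.388, -0.218, 0.008]], [[0.539, -0.267, 0.147], [0.383, -0.242, 0.009], [0.401, -0.238, 0.022], [0.405, -0.233, 0.023], [0.392, -0.225, 0.009], [0.396, -0.22, 0.009]], [[0.546, -0.269, 0.149], [0.389, -0.243, 0.008], [0.408, -0.24, 0.022], [0.409, -0.234, 0.021], [0.606, -0.259, 0.194], [0.654, -0.263, 0.235]], [[nan, nan, nan], [0.413, -0.248, 0.025], [0.41, -0.241, 0.019], [0.651, -0.271, 0.232], [0.652, -0.267, 0.231], [0.653, -0.263, 0.23]], [[0.549, -0.271, 0.143], [0.607, -0.274, 0.193], [0.649, -0.275, 0.228], [0.651, -0.271, 0.228], [0.651, -0.267, 0.226], [0.651, -0.264, 0.225]]]
[[ 0.46183991 -0.32042841  0.015     ]]
[[ 0.41425319 -0.2503317   0.015     ]]
[[ 0.41980952 -0.22517319  0.015     ]]
[[ 0.40197519 -0.23386461  0.015     ]]
```

View pics/sc13.png

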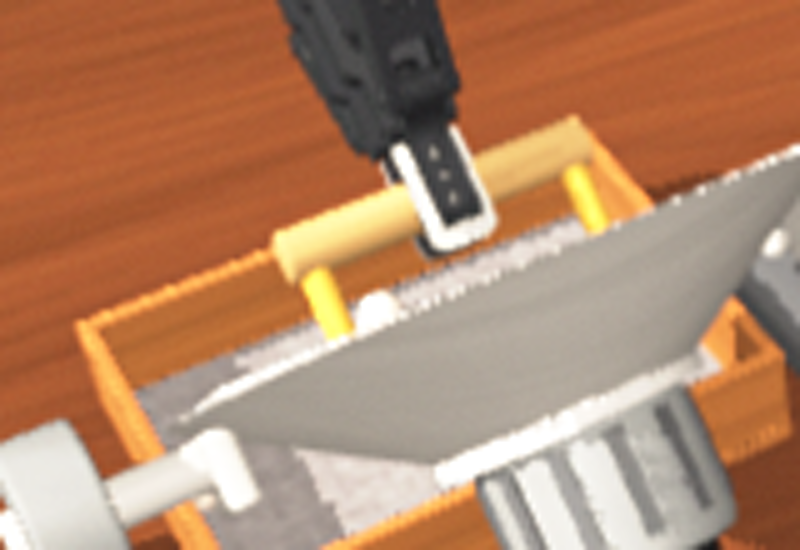

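```bash
python3 -c "
from h import *
print(sense()['tcp_rot'])
for th in (45,43,41,39,37,35): print(th,end=' ');go(tip(th,zb=.0322),6.4,th+.5)
"
```

```text
[ 2.35220851e+00 -2.52075616e-04  1.68392731e+00]
45 [0.003, -0.045, 0.055] [-0.054, -0.014, 0.009]
43 [0.003, -0.022, 0.023] [0.346, -0.014, 0.01]
41 [0.003, 0.002, -0.008] [0.746, -0.013, 0.01]
39 [0.003, 0.028, -0.039] [1.146, -0.013, 0.01]
37 [0.003, 0.054, -0.069] [1.546, -0.013, 0.01]
35 [0.003, 0.082, -0.098] [1.946, -0.013, 0.011]
```

Call:
play_rows(targets=[[[0, 0.03, -0.04], [0.5, 0, 0]], [[0, 0.07, -0.1], [1.2, 0, 0]], [[0, 0.1, -0.14], [1.7, 0, 0]], [[0, 0.07, -0.1], [1.2, 0, 0]], [[0, 0.03, -0.04], [0.5, 0, 0]], [[0, 0, 0], [0, 0, 0]], [[0, 0, 0], [0, 0, 0]], [[0, 0, 0], [0, 0, 0]]])

```text
clock: 13.85
ee_pos: [0.5331, -0.2233, 0.1472]
tcp_rot: [2.353, -0.001, 1.685]
force: [-11.9, 1.4, 25.4]
grip_width: 0.0163
```

Call:
play_rows(targets=[[[0, 0.03, -0.04], [0.5, 0, 0]], [[0, 0.07, -0.1], [1.2, 0, 0]], [[0, 0.1, -0.14], [1.7, 0, 0]], [[0, 0.07, -0.1], [1.2, 0, 0]], [[0, 0.03, -0.04], [0.5, 0, 0]], [[0, 0, 0], [0, 0, 0]], [[0, 0, 0], [0, 0, 0]], [[0, 0, 0], [0, 0, 0]]])

```text
clock: 14.65
ee_pos: [0.5317, -0.2232, 0.1458]
tcp_rot: [2.357, -0.002, 1.683]
force: [-19.6, -1.5, 19.1]
grip_width: 0.016
```

```bash
python3 -c "
from h import *
p,d=get_image('side');a=cv2.resize(p[180:300,350:470,::-1],(400,400),interpolation=cv2.INTER_CUBIC)
p,d=get_image('scene');b=cv2.resize(p[190:310,110:270,::-1],(400,400),interpolation=cv2.INTER_CUBIC)
cv2.imwrite('pics/c14.png',np.hstack([a,b]))
for th in (44,42,38,34,30,26,22,18,14,10,5,0): print(th,end=' ');go(tip(th,zb=.036),6.4,th+1)
"
```

```text
44 [-0.003, 0.017, -0.051] [-0.016, -0.02, -0.01]
42 [-0.003, 0.044, -0.083] [0.384, -0.02, -0.009]
38 [-0.003, 0.099, -0.144] [1.184, -0.021, -0.009]
34 [-0.003, 0.159, -0.201] [1.984, -0.021, -0.008]
30 [-0.003, 0.223, -0.254] [2.784, -0.021, -0.007]
26 [-0.003, 0.29, -0.302] [3.584, -0.021, -0.006]
22 [-0.003, 0.36, -0.346] [4.384, -0.022, -0.006]
18 [-0.002, 0.434, -0.384] [5.184, -0.022, -0.005]
14 [-0.002, 0.509, -0.417] [5.984, -0.022, -0.004]
10 [-0.002, 0.587, -0.445] [6.784, -0.022, -0.003]
5 [-0.002, 0.687, -0.472] [7.784, -0.023, -0.002]
0 [-0.002, 0.789, -0.49] [8.784, -0.023, -0.001]
```

View pics/c14.png

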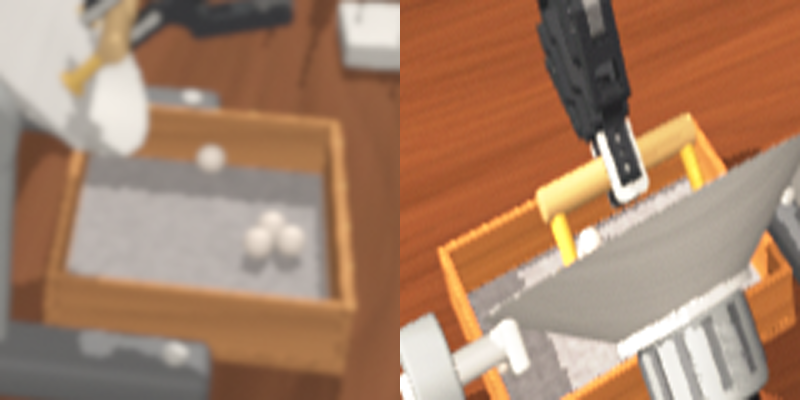

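Call:
play_rows(targets=[[[0, 0.03, -0.055], [0.3, 0, 0]], [[0, 0.07, -0.11], [0.8, 0, 0]], [[0, 0.1, -0.144], [1.18, 0, 0]], [[0, 0.13, -0.173], [1.6, 0, 0]], [[0, 0.16, -0.2], [2, 0, 0]], [[0, 0.19, -0.23], [2.4, 0, 0]], [[0, 0.223, -0.254], [2.78, 0, 0]], [[0, 0.257, -0.278], [3.18, 0, 0]]])

```text
clock: 15.55
ee_pos: [0.5313, -0.2235, 0.1638]
tcp_rot: [2.638, -0.001, 1.683]
force: [-2.1, 0.1, -0.1]
grip_width: 0.0159
```

```bash
python3 -c "
from h import *
s=sense();print(s['force'],s['joint_positions'])
for th in (26,24,22,20,18,16,14,12,10,8,6,4,2,0): print(th,end=' ');go(tip(th,zb=.036),6.4,th+1)
"
```

```text
[-2.13163529  0.14490451 -0.08565643] [-0.66580029  0.42193727  2.03057576  0.85934204  0.46401022 -1.51554963]
26 [0.001, 0.028, -0.051] [0.367, -0.011, 0.0]
24 [0.001, 0.056, -0.082] [0.767, -0.011, 0.001]
22 [0.001, 0.084, -0.112] [1.167, -0.011, 0.001]
20 [0.001, 0.113, -0.141] [1.567, -0.01, 0.001]
18 [0.001, 0.144, -0.169] [1.967, -0.01, 0.001]
16 [0.001, 0.175, -0.196] [2.367, -0.01, 0.001]
14 [0.001, 0.207, -0.222] [2.767, -0.01, 0.001]
12 [0.001, 0.24, -0.246] [3.167, -0.01, 0.002]
10 [0.001, 0.274, -0.27] [3.567, -0.01, 0.002]
8 [0.001, 0.309, -0.292] [3.967, -0.01, 0.002]
6 [0.001, 0.345, -0.313] [4.367, -0.01, 0.002]
4 [0.002, 0.381, -0.333] [4.767, -0.01, 0.002]
2 [0.002, 0.418, -0.352] [5.167, -0.01, 0.003]
0 [0.002, 0.455, -0.369] [5.567, -0.01, 0.003]
```

Call:
play_rows(targets=[[[0, 0.056, -0.08], [0.77, 0, 0]], [[0, 0.113, -0.14], [1.57, 0, 0]], [[0, 0.175, -0.196], [2.37, 0, 0]], [[0, 0.24, -0.246], [3.17, 0, 0]], [[0, 0.31, -0.295], [3.97, 0, 0]], [[0, 0.38, -0.34], [4.77, 0, 0]], [[0, 0.44, -0.38], [5.37, 0, 0]], [[0, 0.44, -0.38], [5.37, 0, 0]]])

```text
clock: 16.35
ee_pos: [0.5425, -0.2228, 0.1913]
tcp_rot: [3.105, 0.002, 1.683]
force: [-0.1, 0.3, -1.7]
grip_width: 0.0159
```

```bash
python3 -c "
from h import *
s=sense();print(s['force'],s['ee_pos'],s['tcp_rot'])
go([.5303,-.223,.27],6.4,0)
p,d=get_image('scene');cv2.imwrite('pics/sc15.png',cv2.resize(p[150:330,80:340,::-1],(780,540)))
"
```

```text
[-0.09111491  0.33966386 -1.7006861 ] [ 0.54245213 -0.22276248  0.1913233 ] [3.10531911e+00 1.94888410e-03 1.68269729e+00]
[0.019, -0.185, -1.581] [0.416, 0.022, 0.003]
```

View pics/sc15.png

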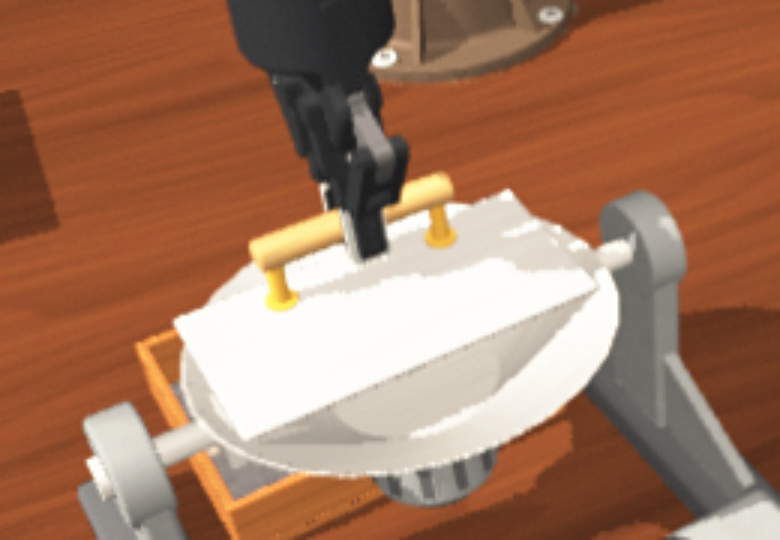

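Call:
play_rows(targets=[[[0, 0, -0.15], [0.2, 0, 0]], [[0, 0, -0.4], [0.42, 0, 0]], [[0, 0, -0.8], [0.42, 0, 0]], [[0, 0, -1.4], [0.42, 0, 0]], [[0, 0, -2], [0.42, 0, 0]], [[0, 0, -2], [0.42, 0, 0]]])

```text
clock: 17.0
ee_pos: [0.538, -0.2238, 0.2945]
tcp_rot: [3.135, 0.003, 1.682]
force: [-0.1, 0.1, -3.2]
grip_width: 0.0163
```

```bash
python3 -c "
from h import *
s=sense();print(s['force'],s['ee_pos'],s['tcp_rot'])
p,d=get_image('side');a=cv2.resize(p[130:300,290:470,::-1],(400,400),interpolation=cv2.INTER_CUBIC)
p,d=get_image('scene');b=cv2.resize(p[150:330,110:310,::-1],(400,400),interpolation=cv2.INTER_CUBIC)
cv2.imwrite('pics/c16.png',np.hstack([a,b]))
"
```

```text
[-0.13583821  0.05109712 -3.18372722] [ 0.53804603 -0.22384126  0.29453541] [3.13510726 0.0033839  1.68163384]
```

View pics/c16.png

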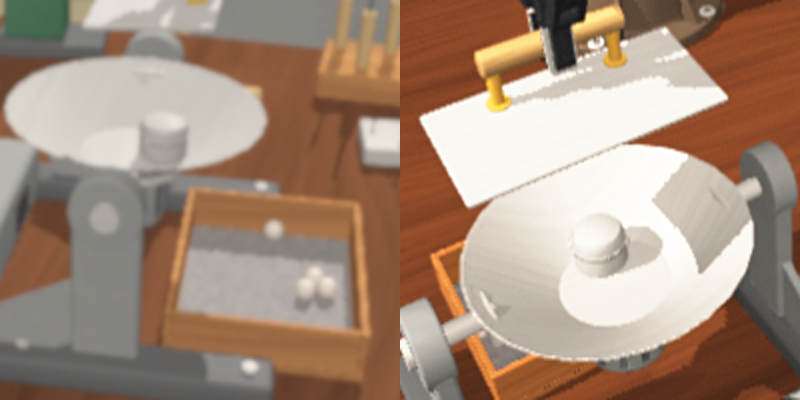

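```bash
python3 -c "
from h import *
s=sense();print(s['ee_pos'],s['tcp_rot'],np.degrees(s['tcp_rot'][2])-90)
for n in ['scene']:
  c=calibration(n)
  p,d=get_image(n);P=cloud(c,d);z=P[...,2];h=cv2.cvtColor(p,cv2.COLOR_RGB2HSV)
  m=(z>0.25)&(z<0.30)&(h[...,1]<50)&(h[...,2]>120)&(np.abs(P[...,0]-.57)<.12)&(np.abs(P[...,1]+.215)<.14)
  nl,l,st,ce=cv2.connectedComponentsWithStats(m.astype(np.uint8));k=1+np.argmax(st[1:,4]);Q=P[l==k]
  r=cv2.minAreaRect(Q[:,:2].astype(np.float32)*1000);print(n,len(Q),r)
  A=np.c_[Q[:,:2]-Q[:,:2].mean(0),np.ones(len(Q))];f=np.linalg.lstsq(A,Q[:,2],rcond=None)[0];print('slope',f)
go([.5319,.208,.2945],-16.2)
"
```

```text
[ 0.53705705 -0.2231996   0.29074634] [ 3.13994405e+00 -3.04679700e-04  1.68181610e+00] 6.360964395363638
scene 5723 ((566.5744018554688, -221.41229248046875), (103.60304260253906, 200.13153076171875), 6.350977420806885)
slope [-0.06929688 -0.00578377  0.27210811]
[8.578, 0.858, -0.079] [-0.001, -0.016, 4.515]
```

```bash
python3 -c "
from h import *
go([.5327,.2064,.25],-12,4)
"
```

```text
[8.544, 0.87, 0.811] [-0.793, -0.145, 3.673]
```

Call:
play_rows(targets=[[[0.6, 0.06, -0.1], [0, 0, 0]], [[1.5, 0.15, -0.1], [0, 0, 0.5]], [[2.5, 0.25, -0.1], [-0.2, 0, 1.2]], [[3.5, 0.36, -0.1], [-0.4, -0.1, 2]], [[4.5, 0.46, 0], [-0.6, -0.1, 3]], [[5.5, 0.56, 0.2], [-0.8, -0.145, 3.67]], [[6.5, 0.66, 0.4], [-0.8, -0.145, 3.67]], [[7.4, 0.76, 0.6], [-0.8, -0.145, 3.67]]])

```text
clock: 17.95
ee_pos: [0.5331, 0.1507, 0.2598]
tcp_rot: [3.072, 0.0, 1.362]
force: [1.0, -0.6, -1.6]
grip_width: 0.0158
```

```bash
python3 -c "
from h import *
go([.5327,.2064,.15],-12,4)
"
```

```text
[1.089, -0.391, 2.174] [0.002, 0.005, 0.005]
```

Call:
play_rows(targets=[[[0.5, -0.2, 0.4], [0, 0, 0]], [[0.85, -0.3, 1.0], [0, 0, 0]], [[0.85, -0.35, 1.6], [0, 0, 0]], [[0.85, -0.35, 1.9], [0, 0, 0]], [[0.85, -0.35, 1.9], [0, 0, 0]], [[0.85, -0.35, 1.9], [0, 0, 0]]])

```text
clock: 18.55
ee_pos: [0.5322, 0.1925, 0.165]
tcp_rot: [3.071, 0.0, 1.362]
force: [-1.0, -0.7, -1.7]
grip_width: 0.0161
```

```bash
python3 -c "
from h import *
s=sense();print(s['ee_pos'])
go([.5327,.2064,.04],-12,4)
for n in ['side','scene']:
  c=calibration(n)
  p,d=get_image(n);cv2.imwrite('pics/%s17.png'%n,p[:,:,::-1]);P=cloud(c,d);z=P[...,2];h=cv2.cvtColor(p,cv2.COLOR_RGB2HSV)
  m=(z>0.11)&(z<0.17)&(h[...,1]<50)&(h[...,2]>120)&(np.abs(P[...,0]-.56)<.12)&(np.abs(P[...,1]-.2)<.14)
  nl,l,st,ce=cv2.connectedComponentsWithStats(m.astype(np.uint8));k=1+np.argmax(st[1:,4]);Q=P[l==k]
  r=cv2.minAreaRect(Q[:,:2].astype(np.float32)*1000);print(n,len(Q),r)
  A=np.c_[Q[:,:2]-Q[:,:2].mean(0),np.ones(len(Q))];f=np.linalg.lstsq(A,Q[:,2],rcond=None)[0];print('slope',f)
"
```

```text
[0.53216276 0.1925497  0.16495361]
[0.274, -0.222, 2.49] [0.004, 0.004, 0.006]
side 5904 ((562.1550903320312, 187.47874450683594), (199.991455078125, 101.88855743408203), 77.70897674560547)
slope [ 0.00368805 -0.00172603  0.14873535]
scene 2813 ((563.6560668945312, 184.01998901367188), (200.41102600097656, 104.20713806152344), 79.0548095703125)
slope [0.00601244 0.0011689  0.14949058]
```

View pics/side17.png

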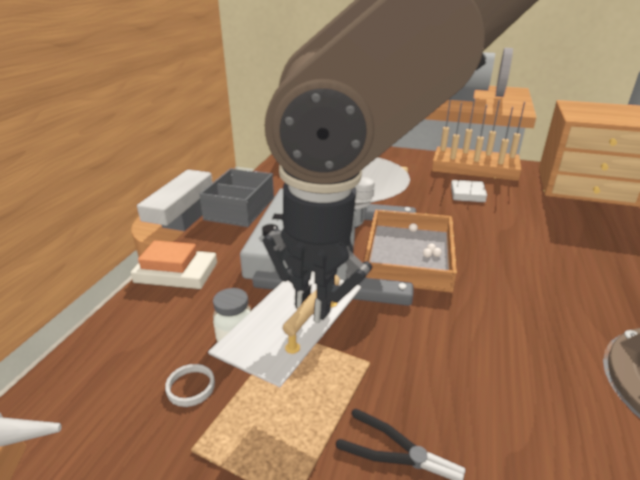

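Call:
play_rows(targets=[[[0.2, -0.05, 0.2], [0, 0, 0]], [[0.27, -0.07, 0.6], [0, 0, 0]], [[0.27, -0.12, 1.2], [0, 0, 0]], [[0.27, -0.17, 1.8], [0, 0, 0]], [[0.27, -0.2, 2.25], [0, 0, 0]], [[0.27, -0.22, 2.45], [0, 0, 0]], [[0.27, -0.22, 2.45], [0, 0, 0]]])

```text
clock: 19.35
ee_pos: [0.5326, 0.2066, 0.0415]
tcp_rot: [3.072, 0.001, 1.362]
force: [0.3, 0.3, -1.4]
grip_width: 0.0165
```

```bash
python3 -c "
from h import *
s=sense();print(s['ee_pos'],s['force'])
go([.5327,.2064,.0262],-12,4)
"
```

```text
[0.53257814 0.2066306  0.04151144] [ 0.33060742  0.29619047 -1.38804286]
[-0.004, -0.018, 0.306] [-0.0, 0.006, 0.01]
```

Call:
play_rows(targets=[[[0, -0.01, 0.12], [0, 0, 0]], [[0, -0.015, 0.22], [0, 0, 0]], [[0, -0.02, 0.28], [0, 0, 0]], [[0, -0.02, 0.31], [0, 0, 0]], [[0, -0.02, 0.31], [0, 0, 0]]])

```text
clock: 19.85
ee_pos: [0.5331, 0.2064, 0.027]
tcp_rot: [3.07, -0.0, 1.362]
force: [-0.5, -0.2, -1.7]
grip_width: 0.0159
```

Call:
play_rows(targets=[[[0, 0, 0.02], [0, 0, 0]], [[0, 0, 0.035], [0, 0, 0]], [[0, 0, 0.035], [0, 0, 0]]])

```text
clock: 20.15
ee_pos: [0.5336, 0.2064, 0.0257]
tcp_rot: [3.069, -0.001, 1.362]
force: [0.2, -1.2, 3.6]
grip_width: 0.016
```

Call:
play_rows(targets=[[[0, 0, 0], [0, 0, 0]], [[0, 0, 0], [0, 0, 0]], [[0, 0, 0], [0, 0, 0]], [[0, 0, 0], [0, 0, 0]], [[0, 0, 0], [0, 0, 0]]], grip=0)

```text
clock: 20.65
ee_pos: [0.5332, 0.2064, 0.0252]
tcp_rot: [3.07, -0.0, 1.362]
force: [0.1, 0.1, -0.1]
grip_width: 0.0427
```

Call:
play_rows(targets=[[[0, 0, -0.2], [0, 0, 0]], [[0, 0, -0.6], [0, 0, 0]], [[0, 0, -1.2], [0, 0, 0]], [[0, 0, -2], [0, 0, 0]], [[0, 0, -3], [0.8, 0, 0]], [[0, 0, -4], [0.8, 0, 0]], [[0, 0, -4], [0.8, 0, 0]]])

```text
clock: 21.35
ee_pos: [0.521, 0.2099, 0.2318]
tcp_rot: [3.131, -0.005, 1.362]
force: [-0.4, 1.5, -0.5]
grip_width: 0.0427
```

```bash
python3 -c "
from h import *
print(sense()['grip_width'])
# camera over tray: TCP such that camera near (0.46,-0.23)
go([.43,-.30,.30],6.4)
p,d=get_image('wrist');cv2.imwrite('pics/w18.png',p[:,:,::-1])
c=calibration('side');p,d=get_image('side');P=cloud(c,d);z=P[...,2];h=cv2.cvtColor(p,cv2.COLOR_RGB2HSV)
cv2.imwrite('pics/s18.png',p[:,:,::-1])
m=(z>0.0)&(z<0.02)&(h[...,1]<40)&(h[...,2]>140)&(np.abs(P[...,0]-.56)<.12)&(np.abs(P[...,1]-.2)<.14)
nl,l,st,ce=cv2.connectedComponentsWithStats(m.astype(np.uint8));k=1+np.argmax(st[1:,4]);Q=P[l==k]
print(len(Q),cv2.minAreaRect(Q[:,:2].astype(np.float32)*1000),np.median(Q,0))
A=np.c_[Q[:,:2]-Q[:,:2].mean(0),np.ones(len(Q))];print('slope',np.linalg.lstsq(A,Q[:,2],rcond=None)[0])
"
```

```text
0.042660977892484804
[-10.347, 0.346, -1.414] [0.134, -0.04, -3.669]
7174 ((563.0560913085938, 200.84817504882812), (200.88633728027344, 100.52184295654297), 77.77587127685547) [0.5698342  0.22601589 0.00925101]
slope [ 0.00390877 -0.00242827  0.00920618]
```

View pics/w18.png

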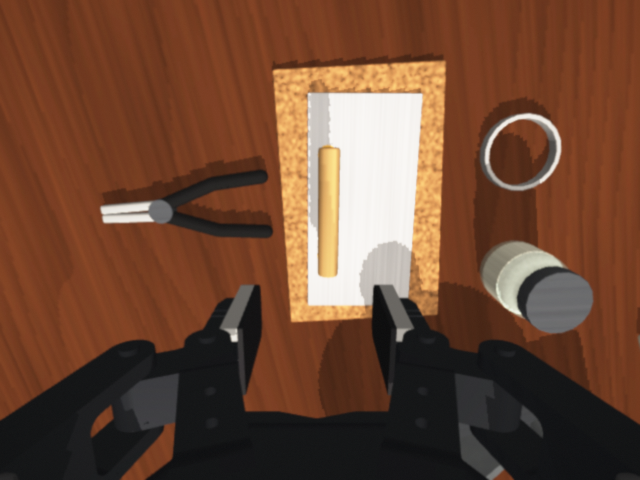

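Call:
play_rows(targets=[[[-1, 0, -0.4], [0, 0, -0.5]], [[-2, 0.07, -0.8], [0, 0, -1]], [[-3, 0.1, -1.2], [0, 0, -2]], [[-4, 0.14, -1.4], [0, 0, -3]], [[-5, 0.17, -1.4], [0, 0, -3.6]], [[-6, 0.2, -1.4], [0, 0, -3.6]], [[-7, 0.24, -1.4], [0, 0, -3.6]], [[-8, 0.28, -1.4], [0, 0, -3.6]]])

```text
clock: 22.25
ee_pos: [0.4509, -0.1744, 0.2937]
tcp_rot: [-3.141, -0.001, 1.676]
force: [1.2, 0.1, -0.3]
grip_width: 0.0427
```

```bash
python3 -c "
from h import *
s=sense();print(s['ee_pos'])
p,d=get_image('wrist');cv2.imwrite('pics/w19.png',p[:,:,::-1])
go([.43,-.27,.30],6.4)
"
```

```text
[ 0.45085435 -0.17436821  0.29371463]
[-1.746, -0.587, -0.127] [-0.008, 0.013, -0.106]
```

View pics/w19.png

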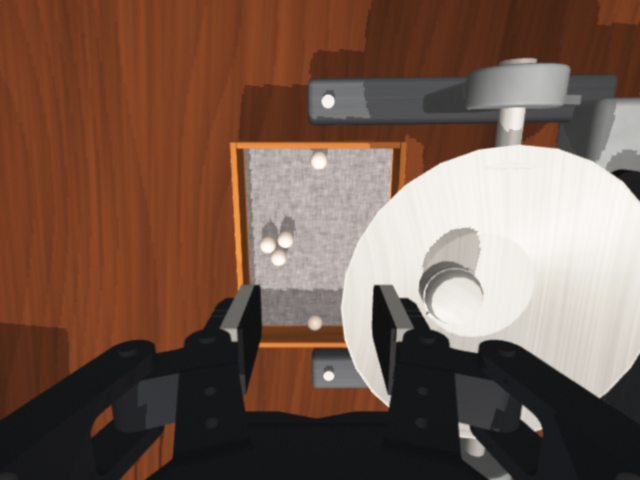

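```bash
python3 -c "
from h import *
c=calibration('scene');p,d=get_image('scene');P=cloud(c,d);h=cv2.cvtColor(p,cv2.COLOR_RGB2HSV)
r=np.nan_to_num(np.linalg.norm(P[...,:2]-A[:2],axis=2),nan=9)
m=(r>.107)&(r<.116)&(P[...,2]>.155)&(P[...,2]<.19)&(h[...,1]<50);Q=P[m]
print(len(Q),np.linalg.lstsq(np.c_[Q[:,:2]-A[:2],np.ones(len(Q))],Q[:,2],rcond=None)[0])
print(sense()['force'],sense()['clock']);print(sign_off())"
```

```text
1413 [0.00925844 0.00478756 0.16820108]
[ 0.13162679  0.94826378 -0.0686579 ] 22.35
the job is handed in; nothing more can be done
None
```

I emptied the balls into the tray, kept the silver box in the bowl, put the card back on its mat and handed the job in at about 22 s of the 62 s. The hand-in gives no verdict, so everything below is from my own checks.

I held the card by its bar with its handle edge aimed about 50 mm in from the lip. I then tipped the bowl to its stop by turning the tool along with it, and held it there for about 4 s. That included two short rocks, because I could see only four balls in the tray at that point.

**Last checks**
- **Balls:** the wrist camera shows all five inside the tray. The fifth had been hidden from the side camera behind the tray's near wall.
- **Box and bowl:** the box is standing in the bowl, and the rim is level to about 0.01 rad.
- **Card:** it lies flat on the mat to under 0.01 rad, handle up. Its centre is within a few millimetres of the mat's centre.
- **Bystanders:** I made no contact with the pliers, jar or bangle, and they look in place in the wrist picture. I did not measure their positions.
- **Robot:** the gripper is open and clear, with no contact force.

**Two things went off plan**
- Pressing against the stop briefly reached about 60 N at the wrist, below the 120 N limit, so I backed off.
- The card turned about 4° in the grip while pressing. I tilted the tool to correct for it when laying the card down.

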